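# Sort the loose wooden fittings into their sample trays

## Robot

A 6-joint arm with a two-finger parallel gripper is mounted at the origin on the work surface. World frame = base frame: x ahead of the robot, y to its left, z up, the work surface at z = 0. Lengths are in m, angles in rad, forces in N, time in s.
With the tool pointing down it reaches from about 0.35 to 0.775 m from the base axis. Payload 7.3 kg.
Tool frame: the origin (TCP) lies at the centre of the arm's flange, where the gripper is bolted on; the fingertips stand 178 mm ahead of it and the grasp point (between the pads) lies 159 mm ahead of it; z points along the fingers, y is the line along which they close (so a half turn about z gives the same grasp; the last joint's range is limited). The gripper opens to 92 mm and grips with 3 to 60 N. Pads are 19 mm wide; open, the fingers measure 130 mm over their backs; the gripper's body (75 mm by 190 mm) begins 47 mm behind the grasp point.
Start: joints at [-1.421, 0.342, 1.524, -0, 1.275, -0.146], TCP at [0.153, -0.502, 0.405] pointing down, gripper open.
Joint ranges: [-2.53, 2.53], [-0.77, 2.02], [0.04, 2.7], [-1, 4.14], [0.28, 2.66], [-3.11, 3.11]. Speed limits (rad/s): [2.57, 2.57, 3.14, 3.14, 3.14, 3.14].

## Interface

Orientations are given as [roll, pitch, yaw] about the fixed x, y, z axes, in that order (R = Rz(yaw) Ry(pitch) Rx(roll)).
In Python, from cell import telemetry, vision, ticket gives the robot as it stands.
- The arm moves only by the shell command python3 -m crank 'ROWS' [FORCE]. ROWS is JSON, a list of rows, each a list of 5 numbers: the gripper command: -1 is shut, 1 is fully open, values between are in proportion, then the shift along the tool's x, y, z in mm, then the turn about the tool's z in rad. In form: [[fingers, dx, dy, dz, roll], ...]. A call has 1 to 12 rows; each row is the pose to reach, as a shift and turn from the pose commanded when the call began, along the tool's axes at that moment; what a row does not reach only later rows make up. A row lasts 1/12 s, in which the tool goes at most 41.7 mm and 7.16 degrees, less where a joint would pass 70% of its speed; a pose out of reach is approached as far as the arm can. A call with a gripper value outside its range is refused whole. The fingers move at their own pace and stop on an object; FORCE is the grip in N (left out, the last holds). Time passes only in rows, so rows that repeat a pose let the fingers close. It gives the time, the measured TCP pose, the force, the opening and the grip force at its end, in the units of the state.
- telemetry.observe(): the state, without advancing time (a new reading comes with each control period).
- vision.read_camera(name): name is "side" or "top" or "wrist"; returns (picture, depth): 480x640x3 uint8, red, green, blue; 480x640 float32, m along the optical axis (not along the pixel's ray), 0 where there is no reading.
- vision.get_calibration(name): a dict with "camera_matrix" (3x3 intrinsics, pixels), "rvec" (rotation vector, rad) and "tvec" (3), from world to camera coordinates, as OpenCV has them. Camera axes: x right, y down, z forward; pixel columns grow to the right and rows downward; lengths in m; the calibration is good to about 2 mm. A picture is of the moment at which its call begins: read the wrist's pose just before it. get_calibration takes no time and is no camera call; for the wrist camera it gives the pose at the moment of the call.
- ticket.hand_in(): hands the job in; it is judged then, once.
The state is a dict: "time": time; "qpos": joint angles; "qvel": joint speeds; "joint_efforts": joint torques, N m; "tool_pos": TCP position; "tool_rot": TCP orientation; "contact_force": force on the tool from outside, world axes, zero at the start; "torque": the same for the moment, N m; "opening": finger opening in m; "grip_force": force on a finger pad.
Only numpy, scipy, OpenCV 4.12 (cv2) and the standard library are available. Lean on these libraries where they do the work, as an engineer would, in place of code of your own. Each camera call takes 0.05 s, during which the arm holds its last target. There are 200 camera calls.

## Task

Four wooden fittings are lying loose on the packing table: a large ring, a small ring, a thread spool and a toggle. Put each one into the compartment of the tray that carries a glued-on sample of the same kind and size, rings and toggle lying flat on the compartment's floor and the spool standing upright on it. Leave the glue jar and the tape roll standing where they are.

Things in the scene. Friction and masses are not known exactly. Their poses are not given: they have to be found in the camera images.
- ring_large: loose large wooden ring lying flat: outer diameter 50 mm, hole 32 mm, 14 mm high. Origin: centre of its underside, z up. About 30 g.
- ring_small: loose small wooden ring lying flat: outer diameter 34 mm, hole 18 mm, 12 mm high. Origin: centre of its underside, z up. About 15 g.
- spool: loose empty wooden thread spool standing upright: 40 mm tall, flanges 32 mm in diameter at both ends (each 8 mm high), waist 22 mm in diameter. Origin: centre of its underside, z up. About 30 g.
- toggle: loose wooden toggle, a short bar with round ends and two dark holes, lying flat: 68 mm long (its x), 20 mm wide (its y), 18 mm high. Origin: centre of its underside, z up. About 20 g.
- tray_ring_large: fixed grey tray, open on top. Compartment 100 (its x) by 110 mm (its y) inside, walls 4 mm thick, 25 mm high, floor 4 mm above the table. Origin: under the compartment's centre, at table height. At the +x end (away from the robot), x = 54 to 116 mm, a solid ledge 12 mm high with a sample glued on at x = 86 mm, y = 0: a large ring like ring_large.
- tray_ring_small: fixed grey tray, open on top. Compartment 100 (its x) by 110 mm (its y) inside, walls 4 mm thick, 25 mm high, floor 4 mm above the table. Origin: under the compartment's centre, at table height. At the +x end (away from the robot), x = 54 to 116 mm, a solid ledge 12 mm high with a sample glued on at x = 86 mm, y = 0: a small ring like ring_small.
- tray_spool: fixed grey tray, open on top. Compartment 100 (its x) by 110 mm (its y) inside, walls 4 mm thick, 25 mm high, floor 4 mm above the table. Origin: under the compartment's centre, at table height. At the +x end (away from the robot), x = 54 to 116 mm, a solid ledge 12 mm high with a sample glued on at x = 86 mm, y = 0: a standing spool like spool (its top 52 mm above the table).
- tray_toggle: fixed grey tray, open on top. Compartment 100 (its x) by 110 mm (its y) inside, walls 4 mm thick, 25 mm high, floor 4 mm above the table. Origin: under the compartment's centre, at table height. At the +x end (away from the robot), x = 54 to 116 mm, a solid ledge 12 mm high with a sample glued on at x = 86 mm, y = 0: a toggle like toggle, lying across along the tray's y.
- glue_jar: bystander among the fittings, to be left alone: upright white glue jar with black cap, 42 mm in diameter, 55 mm tall, loose. Origin: centre of its underside.
- tape_roll: bystander among the fittings, to be left alone: thick roll of white paper tape lying flat, outer diameter 54 mm, hole 22 mm, 28 mm high, loose (not one of the wooden rings). Origin: centre of its underside.
Things that resemble listed ones, but are neither listed nor needed, are in the scene too. What is shaped like the spool but turquoise or yellow is not meant.

How it is judged:
By the outcome, as a careful person would: the job done as asked, in the order asked, and still so for the second after the job is handed in, with the robot touching nothing.
It also fails if it takes over 104 s, if anything falls off the work surface, if the arm or the gripper's body presses on something with over 40 N, if the wrist force passes 120 N, or if a joint passes its speed limit or range.

## Working session

There is one attempt and no reset: what is moved stays moved. The work goes in short steps, Python scripts to look and compute and a shell command to move; the robot and the scene stay as the last step left them, time stands still between calls to the robot, and variables do not carry over. Pictures are saved under pics/ and viewed, at most 14 in all, crops included, and the job is handed in when it is done.

```bash
ls; mkdir -p pics; cat > h.py <<'E'
import numpy as np, cv2
from cell import telemetry, vision, ticket
def cam(n):
    c=vision.get_calibration(n); R=cv2.Rodrigues(np.array(c["rvec"],float))[0]
    return np.array(c["camera_matrix"],float),R,np.array(c["tvec"],float).ravel()
def ray(C,u,v):
    K,R,t=C; d=R.T@np.linalg.inv(K)@np.array([u,v,1.]); return -R.T@t,d
def onz(C,u,v,z):
    o,d=ray(C,u,v); return o+d*(z-o[2])/d[2]
def cloud(C,D):
    K,R,t=C; v,u=np.mgrid[:480,:640]; P=np.stack([(u-K[0,2])/K[0,0]*D,(v-K[1,2])/K[1,1]*D,D],-1)
    W=(P-t)@R; W[D==0]=np.nan; return W
E
python3 - <<'E'
from h import *
print(telemetry.observe())
for n in ("top","side"):
    C=cam(n);im,D=vision.read_camera(n); cv2.imwrite(f"pics/{n}0.png",im[...,::-1]); np.savez(f"{n}0",im=im,D=D)
    print(n,-C[1].T@C[2],(D==0).mean())
E
```

```text
pics
{'time': 0.0, 'qpos': array([-1.42099318e+00,  3.42733207e-01,  1.52499989e+00,  2.06633995e-05,
        1.27538093e+00, -1.45979028e-01]), 'qvel': array([-0.00045651, -0.00023793, -0.00161989,  0.0018223 , -0.00144028,
        0.00102748]), 'joint_efforts': array([-8.84700385e-04, -4.31245172e+01, -2.44217545e+01,  7.17379153e-02,
        5.61948004e-02, -1.23763780e-04]), 'tool_pos': array([ 0.15304683, -0.50206553,  0.40404528]), 'tool_rot': array([-3.14009033e+00, -2.40849728e-04,  2.95775966e-01]), 'contact_force': array([-0.01917276, -0.03816538,  0.17306373]), 'torque': array([ 0.002394  , -0.02112525, -0.00793546]), 'grip_force': 0.0, 'opening': 0.09185703507709785}
top [0.35006197 0.0364979  0.85891833] 0.00392578125
side [ 0.36492918 -0.72755936  0.69238307] 0.003958333333333334
```

View pics/top0.png

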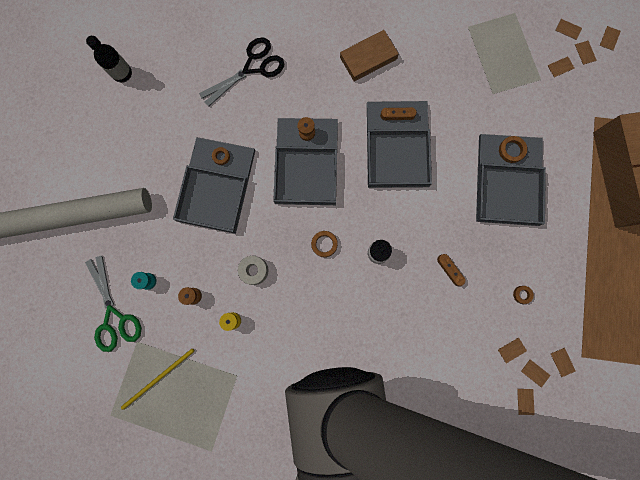

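View pics/side0.png

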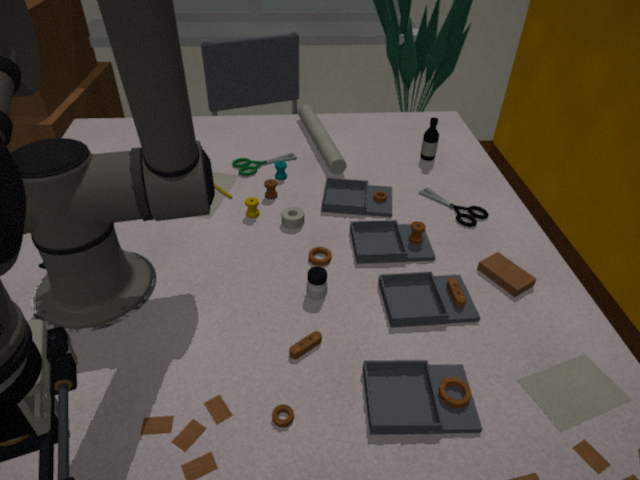

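Top view: the candidates are as follows.
- **Large ring:** brown ring (324,244). The tape roll (253,270) is white and the sample (513,149) is glued on.
- **Small ring:** brown ring (523,295). The sample is at (220,155).
- **Spool:** brown (189,296). Turquoise (143,281) and yellow (230,321) are excluded, and the sample is at (307,128).
- **Toggle:** (451,269). The sample is at (398,113), and the flat brown chips are not toggles.

Trays: small ring (214,190), spool (307,165), toggle (398,145), large ring (511,180).

Next I measure these and make one close crop to check the choice.

```bash
cat > m.py <<'E'
from h import *
def tri(C1,p1,C2,p2):
    P=[C[0]@np.c_[C[1],C[2]] for C in (C1,C2)]
    X=cv2.triangulatePoints(P[0],P[1],np.float64(p1).reshape(2,1),np.float64(p2).reshape(2,1)).ravel(); return X[:3]/X[3]
def brown(im):
    h=cv2.cvtColor(im,cv2.COLOR_RGB2HSV); return cv2.inRange(h,(3,110,50),(18,255,255))
def blob(m,p,r=25):
    n,l,s,c=cv2.connectedComponentsWithStats(m); 
    k=[i for i in range(1,n) if s[i,4]>15]; i=min(k,key=lambda i:np.hypot(*(c[i]-p)))
    cn=max(cv2.findContours((l==i).astype('uint8'),0,1)[0],key=cv2.contourArea)
    return cn
E
python3 - <<'E'
from m import *
d={n:np.load(n+"0.npz") for n in("top","side")}; T,S=cam("top"),cam("side")
mt,ms=brown(d["top"]["im"]),brown(d["side"]["im"])
WT=cloud(T,d["top"]["D"])
for n,pt,ps in [("RL",(324,244),(320,256)),("RS",(523,295),(283,415)),("SP",(189,296),(271,188)),("TG",(451,269),(306,345)),
   ("sRL",(513,149),(455,391)),("sRS",(220,155),(380,197)),("sSP",(307,128),(417,232)),("sTG",(398,113),(456,291))]:
    a,b=blob(mt,pt),blob(ms,ps)
    ra,rb=cv2.minAreaRect(a),cv2.minAreaRect(b)
    X=tri(T,ra[0],S,rb[0])
    m=np.zeros((480,640),'uint8');cv2.drawContours(m,[a],-1,1,-1);z=WT[...,2][m>0]
    c=onz(T,*ra[0],np.nanpercentile(z,90))
    box=np.array([onz(T,*p,np.nanpercentile(z,90))[:2] for p in cv2.boxPoints(ra)])
    e1,e2=box[1]-box[0],box[2]-box[1]
    e=e1 if np.hypot(*e1)>np.hypot(*e2) else e2
    print(n,np.round(ra[0],1),"tri",X.round(4),"depth ztop",np.nanpercentile(z,[50,90]).round(4),"xy",c[:2].round(4),"size",np.hypot(*e1).round(4),np.hypot(*e2).round(4),"ang",round(float(np.degrees(np.arctan2(e[1],e[0]))),1))
# trays: compartment floors from grey mask & depth
h=cv2.cvtColor(d["top"]["im"],cv2.COLOR_RGB2HSV); g=cv2.inRange(h,(90,20,20),(125,140,125))
g=cv2.morphologyEx(g,cv2.MORPH_CLOSE,np.ones((5,5)))
for n,p in [("RS",(214,185)),("SP",(307,160)),("TG",(398,143)),("RL",(511,178))]:
    a=blob(g,p); r=cv2.minAreaRect(a); 
    box=np.array([onz(T,*q,.018)[:2] for q in cv2.boxPoints(r)]); print("tray",n,np.round(r[0],1),onz(T,*r[0],.018)[:2].round(4),box.round(3).tolist(),len(a))
    fl=WT[int(p[1])+12-3:int(p[1])+15,int(p[0])-6:int(p[0])+6].reshape(-1,3); print("  floor z",np.nanmedian(fl[:,2]).round(4))
for n,p in[("tape",(253,270)),("jar",(380,250))]: print(n,onz(T,*p,.04).round(3))
im=d["top"]["im"][225:335,120:560]; cv2.imwrite("pics/crop0.png",cv2.resize(im,None,fx=1.8,fy=1.8,interpolation=3)[...,::-1])
E
```

```text
RL [324.  243.5] tri [0.4541 0.0571 0.0047] depth ztop [0.0133 0.0165] xy [0.4532 0.0568] size 0.0467 0.0467 ang -134.8
RS [523.5 294. ] tri [ 0.3627 -0.3124  0.0051] depth ztop [0.0117 0.0141] xy [ 0.3636 -0.3088] size 0.0304 0.0336 ang -136.4
SP [188.5 295.5] tri [0.3533 0.3085 0.0151] depth ztop [0.0409 0.043 ] xy [0.3533 0.2996] size 0.0383 0.0304 ang -89.3
TG [451.8 269.6] tri [ 0.4065 -0.1815  0.0088] depth ztop [0.019  0.0209] xy [ 0.4063 -0.1784] size 0.0213 0.0653 ang -141.5
sRL [512.5 148. ] tri [ 0.6374 -0.2999  0.0169] depth ztop [0.0254 0.0285] xy [ 0.6353 -0.2955] size 0.0502 0.0467 ang -89.9
sRS [220. 155.] tri [0.6241 0.2605 0.0165] depth ztop [0.0249 0.0271] xy [0.6209 0.2577] size 0.031 0.0317 ang -177.7
sSP [305.9 128.1] tri [0.6727 0.0936 0.0292] depth ztop [0.0531 0.0552] xy [0.6638 0.0918] size 0.0292 0.043 ang -171.4
sTG [398.  112.7] tri [ 0.7084 -0.0835  0.0196] depth ztop [0.0313 0.0334] xy [ 0.7028 -0.0815] size 0.0684 0.0209 ang -87.9
tray RS [214.  184.3] [0.5657 0.2691] [[0.496, 0.346], [0.667, 0.314], [0.636, 0.191], [0.468, 0.226]] 286
  floor z 0.0058
tray SP [305.3 161.1] [0.612  0.0944] [[0.529, 0.154], [0.699, 0.155], [0.697, 0.034], [0.527, 0.036]] 324
  floor z 0.0051
tray TG [398.4 143.9] [ 0.6466 -0.0839] [[0.731, -0.022], [0.735, -0.143], [0.564, -0.144], [0.561, -0.026]] 290
  floor z 0.0051
tray RL [511.4 179.7] [ 0.5771 -0.2949] [[0.494, -0.226], [0.667, -0.237], [0.662, -0.365], [0.49, -0.35]] 362
  floor z 0.0053
tape [0.401 0.185 0.04 ]
jar [ 0.439 -0.045  0.04 ]
```

View pics/crop0.png

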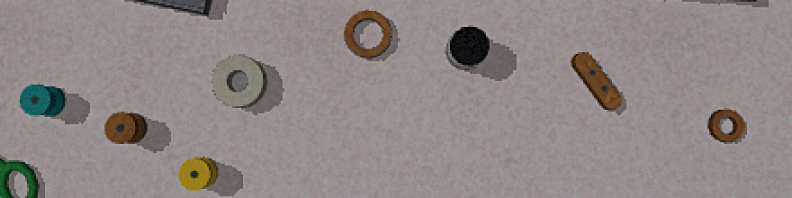

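The crop confirms the choice: large ring at (368,34), small ring (726,126), brown spool (122,128) and toggle (597,80). White tape, black-capped jar and the turquoise and yellow spools stay. Moving towards the large ring.

```bash
cat > go.py <<'E'
import sys
from h import *
from scipy.spatial.transform import Rotation as Ro
# usage: go.py x y zTCP yaw_deg -> tool-axis shift mm, roll rad
x,y,z,yaw=map(float,sys.argv[1:5]); s=telemetry.observe()
R=Ro.from_euler("xyz",s["tool_rot"]).as_matrix(); d=R.T@(np.array([x,y,z])-s["tool_pos"])*1000
r=-(np.radians(yaw)-s["tool_rot"][2]); r=(r+np.pi)%(2*np.pi)-np.pi
print("shift",d.round(1),"roll",round(r,3),"rows>=",int(np.ceil(max(np.linalg.norm(d)/41.7,abs(r)/.125))))
E
python3 go.py .4535 .057 .36 90
```

```text
shift [ 450.4 -447.2   44.8] roll -1.275 rows>= 16
```

```bash
python3 -m crank '[[0.5,450,-447,45,-1.275],[0.5,450,-447,45,-1.275],[0.5,450,-447,45,-1.275],[0.5,450,-447,45,-1.275],[0.5,450,-447,45,-1.275],[0.5,450,-447,45,-1.275],[0.5,450,-447,45,-1.275],[0.5,450,-447,45,-1.275],[0.5,450,-447,45,-1.275],[0.5,450,-447,45,-1.275],[0.5,450,-447,45,-1.275],[0.5,450,-447,45,-1.275]]' 15; python3 go.py .4535 .057 .36 90
```

```text
time: 1.1
tool_pos: [0.3894, -0.0607, 0.3692]
tool_rot: [3.142, 0.0, 1.573]
contact_force: [0.4, -1.5, 0.4]
opening: 0.0688
grip_force: 0.0
shift [117.6  64.3   9.2] roll 0.002 rows>= 4
```

```bash
python3 -m crank '[[0.5,117,64,9,0],[0.5,117,64,9,0],[0.5,117,64,9,0],[0.5,117,64,9,0],[0.5,117,64,9,0],[0.5,117,64,9,0],[0.5,117,64,9,0]]'; cat > wl.py <<'E'
import sys
from m import *
# wl.py name : wrist look; brown blobs with depth-top and ray/plane centre
C=cam("wrist"); im,D=vision.read_camera("wrist"); W=cloud(C,D); n=sys.argv[1]
cv2.imwrite(f"pics/{n}.png",im[...,::-1]); np.savez(n,im=im,D=D,K=C[0],R=C[1],t=C[2])
print("cam",(-C[1].T@C[2]).round(3)); mk=brown(im)
for c in cv2.findContours(mk,0,1)[0]:
    if cv2.contourArea(c)<300: continue
    r=cv2.minAreaRect(c); m=np.zeros((480,640),'uint8'); cv2.drawContours(m,[c],-1,1,-1); m&=mk>0
    z=np.nanpercentile(W[...,2][m>0],80); ring=cv2.dilate(m,np.ones((25,25)))-cv2.dilate(m,np.ones((9,9)))
    b=np.array([onz(C,*p,z)[:2] for p in cv2.boxPoints(r)]); e1,e2=b[1]-b[0],b[2]-b[1]; e=max(e1,e2,key=np.linalg.norm)
    print("px",np.round(r[0]),"ztop",z.round(4),"zaround",np.nanmedian(W[...,2][ring>0]).round(4),"xy",onz(C,*r[0],z)[:2].round(4),"size",np.linalg.norm(e1).round(4),np.linalg.norm(e2).round(4),"ang",np.degrees(np.arctan2(e[1],e[0])).round(1)%180)
E
python3 wl.py w1; python3 go.py .4535 .057 .36 90
```

```text
time: 1.68
tool_pos: [0.4526, 0.0533, 0.3602]
tool_rot: [-3.141, 0.0, 1.57]
contact_force: [-0.4, -0.1, 0.5]
opening: 0.0692
grip_force: 0.0
cam [0.452 0.121 0.34 ]
px [324. 226.] ztop 0.0147 zaround 0.0001 xy [0.4513 0.0571] size 0.0456 0.0472 ang 91.0
px [565. 194.] ztop 0.0523 zaround 0.0114 xy [0.6566 0.0923] size 0.0309 0.0535 ang 177.1
px [526.   7.] ztop 0.0243 zaround 0.012 xy [0.6165 0.2424] size 0.0319 0.0102 ang 0.0
shift [4.  0.9 0.3] roll -0.002 rows>= 1
```

View pics/w1.png

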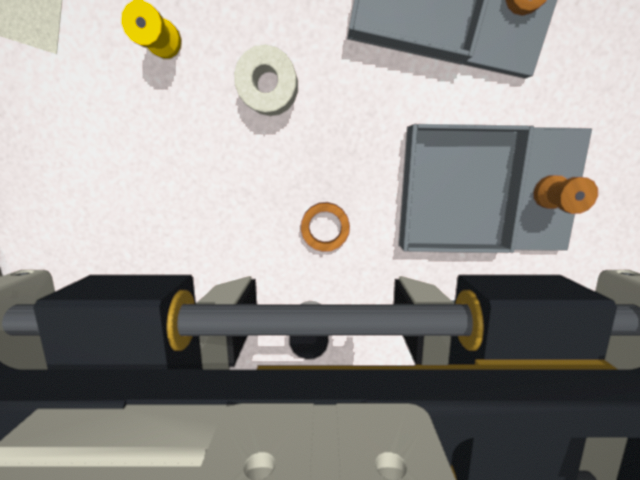

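The wrist view shows the large ring at (324,226) and the fingers astride it in x. Depth puts its top 14.6 mm above the table. I'll descend and grip.

```bash
python3 -m crank '[[0.5,4,0,40,0],[0.5,4,0,80,0],[0.5,4,0,120,0],[0.5,4,0,150,0],[0.5,4,0,170,0],[0.5,4,0,179,0],[0.5,4,0,179,0],[0.5,4,0,179,0],[-0.1,4,0,179,0],[-0.1,4,0,179,0],[-0.1,4,0,179,0],[-0.1,4,0,179,0]]' 15; python3 -m crank '[[-0.1,0,0,0,0],[-0.1,0,0,0,0],[-0.1,0,0,0,0]]'; python3 go.py .548 -.291 .26 -4
```

```text
time: 2.73
tool_pos: [0.4533, 0.0582, 0.1823]
tool_rot: [3.14, 0.0, 1.571]
contact_force: [-0.7, -1.3, 5.7]
opening: 0.0497
grip_force: 15.0
time: 2.98
tool_pos: [0.4534, 0.0582, 0.1823]
tool_rot: [3.14, 0.0, 1.571]
contact_force: [-1.4, -0.7, 8.3]
opening: 0.0495
grip_force: 15.0
shift [-349.3   94.6  -77.4] roll 1.641 rows>= 14
```

```bash
python3 -m crank '[[-0.1,0,0,-40,0],[-0.1,0,0,-77,0],[-0.1,-349,95,-77,1.641],[-0.1,-349,95,-77,1.641],[-0.1,-349,95,-77,1.641],[-0.1,-349,95,-77,1.641],[-0.1,-349,95,-77,1.641],[-0.1,-349,95,-77,1.641],[-0.1,-349,95,-77,1.641],[-0.1,-349,95,-77,1.641],[-0.1,-349,95,-77,1.641],[-0.1,-349,95,-77,1.641]]'; python3 go.py .548 -.291 .26 -4
```

```text
time: 3.98
tool_pos: [0.5485, -0.2963, 0.2585]
tool_rot: [3.138, -0.001, 0.31]
contact_force: [-0.9, -0.0, -0.7]
opening: 0.0499
grip_force: 15.0
shift [ 1.1 -5.2 -1.5] roll 0.38 rows>= 4
```

```bash
python3 -m crank '[[-0.1,0,0,0,0.38],[-0.1,0,0,0,0.38],[-0.1,0,0,0,0.38],[-0.1,0,0,0,0.38],[-0.1,0,0,0,0.38],[-0.1,0,0,0,0.38]]'; python3 wl.py w2; python3 go.py .548 -.291 .187 -4
```

```text
time: 4.48
tool_pos: [0.5481, -0.2907, 0.2584]
tool_rot: [3.142, -0.0, -0.055]
contact_force: [-0.9, 0.4, -0.4]
opening: 0.0495
grip_force: 15.0
cam [ 0.614 -0.293  0.238]
px [551. 453.] ztop 0.0013 zaround 0.1699 xy [ 0.357  -0.4765] size 0.0378 0.0144 ang 176.4
px [572. 351.] ztop 0.0013 zaround 0.1698 xy [ 0.4562 -0.482 ] size 0.0298 0.0143 ang 175.7
px [325. 344.] ztop 0.0905 zaround 0.0009 xy [ 0.5259 -0.2889] size 0.0372 0.0094 ang 86.8
px [325. 280.] ztop 0.0904 zaround 0.0047 xy [ 0.5597 -0.2907] size 0.0468 0.0243 ang 86.9
px [334. 125.] ztop 0.0265 zaround 0.012 xy [ 0.6338 -0.3002] size 0.0464 0.0486 ang 179.0
px [10. 20.] ztop 0.0228 zaround 0.012 xy [ 0.7002 -0.1196] size 0.0106 0.0184 ang 164.1
px [614. 153.] ztop 0.0308 zaround 0.0007 xy [ 0.6082 -0.4665] size 0.1738 0.0564 ang 173.4
shift [-0.1  0.3 71.4] roll 0.014 rows>= 2
```

View pics/w2.png

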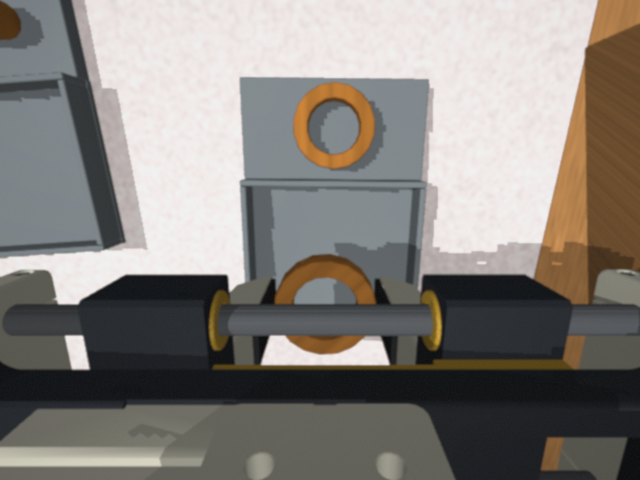

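Wrist view: the held ring is at (325,300), the large-ring sample at (334,125), and the compartment wall is centred at column 334, so the tool needs about 3 mm more in +y. I'll lower and release with a small opening.

```bash
python3 -m crank '[[-0.1,0,3,30,0],[-0.1,0,3,50,0],[-0.1,0,3,62,0],[-0.1,0,3,68,0],[-0.1,0,3,72,0],[-0.1,0,3,72,0],[-0.1,0,3,72,0],[0.28,0,3,72,0],[0.28,0,3,72,0],[0.28,0,3,72,0],[0.28,0,3,72,0]]'; python3 -m crank '[[0.28,0,0,-30,0],[0.28,0,0,-70,0],[0.28,0,0,-100,0],[0.28,0,0,-100,0]]'; python3 go.py .363 -.311 .36 -4
```

```text
time: 5.45
tool_pos: [0.548, -0.2939, 0.1867]
tool_rot: [3.141, -0.001, -0.059]
contact_force: [0.2, 0.3, -0.7]
opening: 0.0588
grip_force: 0.0
time: 5.78
tool_pos: [0.5493, -0.2947, 0.2936]
tool_rot: [3.135, -0.011, -0.059]
contact_force: [1.9, -0.3, 0.5]
opening: 0.0587
grip_force: 0.0
shift [-184.3   27.7  -68.2] roll 0.011 rows>= 5
```

```bash
python3 -m crank '[[0.28,-184,28,-68,0],[0.28,-184,28,-68,0],[0.28,-184,28,-68,0],[0.28,-184,28,-68,0],[0.28,-184,28,-68,0],[0.28,-184,28,-68,0],[0.28,-184,28,-68,0]]'; python3 wl.py w3; python3 go.py .363 -.311 .1825 -4
```

```text
time: 6.37
tool_pos: [0.3616, -0.3112, 0.3552]
tool_rot: [3.14, -0.002, -0.062]
contact_force: [0.5, 0.9, -0.0]
opening: 0.0585
grip_force: 0.0
cam [ 0.427 -0.314  0.335]
px [348. 352.] ztop 0.0018 zaround 0.26 xy [ 0.2196 -0.3289] size 0.0272 0.0437 ang 51.400000000000006
px [326. 230.] ztop 0.0126 zaround 0.0 xy [ 0.3616 -0.3118] size 0.0301 0.032 ang 177.2
px [186. 193.] ztop 0.0184 zaround -0.0 xy [ 0.4061 -0.1832] size 0.0214 0.0654 ang 35.69999999999999
px [537. 148.] ztop 0.0022 zaround 0.0136 xy [ 0.4268 -0.518 ] size 0.2776 0.1804 ang 179.9
px [290.  26.] ztop 0.0185 zaround 0.0041 xy [ 0.5376 -0.2927] size 0.0476 0.0392 ang 86.6
shift [  0.3  -0.3 172.1] roll 0.009 rows>= 5
```

The wrist look puts the small ring at px (326,230), 12.6 mm high, right under the gripper, so I'll grip it.

```bash
python3 -m crank '[[0.28,0,0,40,0],[0.28,0,0,80,0],[0.28,0,0,120,0],[0.28,0,0,150,0],[0.28,0,0,165,0],[0.28,0,0,173,0],[0.28,0,0,173,0],[0.28,0,0,173,0],[-0.4,0,0,173,0],[-0.4,0,0,173,0],[-0.4,0,0,173,0],[-0.4,0,0,173,0]]' 12; python3 -m crank '[[-0.4,0,0,0,0],[-0.4,0,0,0,0],[-0.4,0,0,0,0],[-0.4,0,0,-40,0],[-0.4,0,0,-80,0],[-0.4,0,0,-80,0]]'; python3 go.py .5355 .275 .26 -11
```

```text
time: 7.42
tool_pos: [0.3628, -0.311, 0.1817]
tool_rot: [3.141, -0.001, -0.059]
contact_force: [-1.0, 0.4, 0.2]
opening: 0.0363
grip_force: 0.1
time: 7.92
tool_pos: [0.3638, -0.3123, 0.267]
tool_rot: [3.134, -0.007, -0.059]
contact_force: [0.7, -1.4, 0.0]
opening: 0.0336
grip_force: 12.0
shift [ 136.6 -596.5    3.5] roll 0.133 rows>= 15
```

```bash
python3 -m crank '[[-0.4,136,-597,3,0.133],[-0.4,136,-597,3,0.133],[-0.4,136,-597,3,0.133],[-0.4,136,-597,3,0.133],[-0.4,136,-597,3,0.133],[-0.4,136,-597,3,0.133],[-0.4,136,-597,3,0.133],[-0.4,136,-597,3,0.133],[-0.4,136,-597,3,0.133],[-0.4,136,-597,3,0.133],[-0.4,136,-597,3,0.133],[-0.4,136,-597,3,0.133]]'; python3 go.py .5355 .275 .26 -11
```

```text
time: 8.92
tool_pos: [0.5013, 0.1677, 0.2589]
tool_rot: [3.141, -0.0, -0.192]
contact_force: [0.4, -0.4, 0.4]
opening: 0.0338
grip_force: 12.0
shift [  13.1 -111.8   -1.1] roll 0.0 rows>= 3
```

```bash
python3 -m crank '[[-0.4,13,-112,0,0],[-0.4,13,-112,0,0],[-0.4,13,-112,0,0],[-0.4,13,-112,0,0],[-0.4,13,-112,0,0],[-0.4,13,-112,0,0]]'; python3 wl.py w4; python3 go.py .5355 .275 .1867 -11
```

```text
time: 9.42
tool_pos: [0.535, 0.2726, 0.2583]
tool_rot: [3.14, 0.001, -0.192]
contact_force: [-0.7, -0.6, -0.4]
opening: 0.0338
grip_force: 12.0
cam [0.599 0.261 0.238]
px [325. 286.] ztop 0.089 zaround 0.0874 xy [0.5425 0.2714] size 0.0318 0.0182 ang 79.0
px [324. 124.] ztop 0.0245 zaround 0.0121 xy [0.6198 0.2572] size 0.0313 0.0324 ang 170.1
px [588.   6.] ztop 0.0214 zaround 0.0121 xy [0.6541 0.0984] size 0.0248 0.0055 ang 79.1
shift [-0.1 -3.1 71.8] roll -0.001 rows>= 2
```

View pics/w4.png

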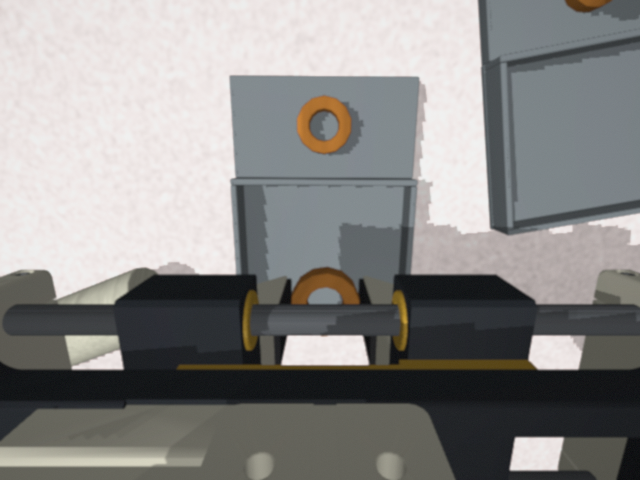

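Wrist view: held ring (325,290), sample (324,124), compartment centred at column 324. Aligned. The grey tube at left lies well below the gripper body, so I'll lower and release.

```bash
python3 -m crank '[[-0.4,0,-1,30,0],[-0.4,0,-1,50,0],[-0.4,0,-1,62,0],[-0.4,0,-1,68,0],[-0.4,0,-1,72,0],[-0.4,0,-1,72,0],[-0.4,0,-1,72,0],[0.0,0,-1,72,0],[0.0,0,-1,72,0],[0.0,0,-1,72,0],[0.0,0,-1,72,0]]'; python3 -m crank '[[0.0,0,0,-30,0],[0.0,0,0,-70,0],[0.0,0,0,-110,0],[0.0,0,0,-110,0]]'; python3 - <<'E'
from h import *
print(onz(cam("top"),186.7,295.5,.04))
E
python3 go.py .355 .30 .36 45
```

```text
time: 10.38
tool_pos: [0.5357, 0.2741, 0.1873]
tool_rot: [-3.141, -0.001, -0.192]
contact_force: [-1.2, -0.2, -0.7]
opening: 0.0457
grip_force: 0.0
time: 10.72
tool_pos: [0.5373, 0.2748, 0.3054]
tool_rot: [-3.134, -0.013, -0.192]
contact_force: [0.9, 0.5, 0.8]
opening: 0.0458
grip_force: 0.0
[0.35330164 0.3038084  0.04      ]
shift [-183.1    9.6  -57. ] roll -0.977 rows>= 8
```

```bash
python3 -m crank '[[0.1,-183,10,-57,-1.32],[0.1,-183,10,-57,-1.32],[0.1,-183,10,-57,-1.32],[0.1,-183,10,-57,-1.32],[0.1,-183,10,-57,-1.32],[0.1,-183,10,-57,-1.32],[0.1,-183,10,-57,-1.32],[0.1,-183,10,-57,-1.32],[0.1,-183,10,-57,-1.32],[0.1,-183,10,-57,-1.32],[0.1,-183,10,-57,-1.32],[0.1,-183,10,-57,-1.32]]'; python3 wl.py w5; python3 go.py .3533 .3038 .182 65
```

```text
time: 11.72
tool_pos: [0.3539, 0.2992, 0.354]
tool_rot: [3.141, -0.0, 1.13]
contact_force: [1.0, -0.2, -0.9]
opening: 0.0507
grip_force: 0.0
cam [0.381 0.36  0.334]
px [321. 231.] ztop 0.0406 zaround 0.0001 xy [0.3526 0.3062] size 0.0282 0.0346 ang 65.3
px [510. 174.] ztop 0.0165 zaround 0.0041 xy [0.5316 0.2765] size 0.0357 0.0321 ang 154.8
px [611. 151.] ztop 0.0243 zaround 0.0121 xy [0.6158 0.2587] size 0.0387 0.0334 ang 168.8
shift [  3.9  -2.7 171.9] roll -0.008 rows>= 5
```

View pics/w5.png

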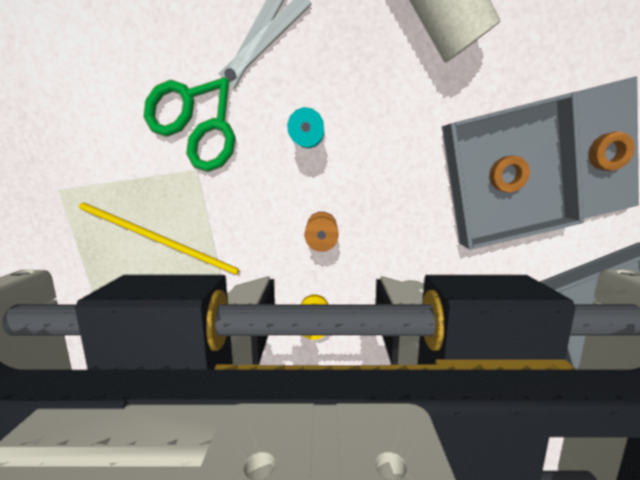

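Small ring lies in its compartment at (510,174). The brown spool is at (321,233), between turquoise (306,127) and yellow (316,310), and the fingers close clear of both. Depth puts the top at 40.6 mm.

```bash
python3 -m crank '[[0.1,4,-3,30,0],[0.1,4,-3,70,0],[0.1,4,-3,110,0],[0.1,4,-3,140,0],[0.1,4,-3,160,0],[0.1,4,-3,171,0],[0.1,4,-3,171,0],[0.1,4,-3,171,0],[-0.45,4,-3,171,0],[-0.45,4,-3,171,0],[-0.45,4,-3,171,0],[-0.45,4,-3,171,0]]' 12; python3 -m crank '[[-0.45,0,0,0,0],[-0.45,0,0,0,0],[-0.45,0,0,0,0],[-0.45,0,0,-35,0],[-0.45,0,0,-75,0],[-0.45,0,0,-110,0],[-0.45,0,0,-110,0]]'; python3 go.py .581 .094 .29 0.5
```

```text
time: 12.77
tool_pos: [0.3533, 0.3042, 0.1838]
tool_rot: [3.14, -0.002, 1.128]
contact_force: [0.0, -1.2, 4.7]
opening: 0.031
grip_force: 12.0
time: 13.35
tool_pos: [0.3544, 0.305, 0.299]
tool_rot: [3.135, -0.01, 1.128]
contact_force: [0.0, 0.5, 0.9]
opening: 0.0312
grip_force: 12.0
shift [-93.6 295.1  10. ] roll 1.119 rows>= 9
```

```bash
python3 -m crank '[[-0.45,-94,295,10,1.119],[-0.45,-94,295,10,1.119],[-0.45,-94,295,10,1.119],[-0.45,-94,295,10,1.119],[-0.45,-94,295,10,1.119],[-0.45,-94,295,10,1.119],[-0.45,-94,295,10,1.119],[-0.45,-94,295,10,1.119],[-0.45,-94,295,10,1.119],[-0.45,-94,295,10,1.119],[-0.45,-94,295,10,1.119],[-0.45,-94,295,10,1.119]]'; python3 wl.py w6; python3 go.py .581 .094 .1865 0.5
```

```text
time: 14.35
tool_pos: [0.5787, 0.0932, 0.2827]
tool_rot: [3.142, 0.001, 0.013]
contact_force: [-0.4, 0.2, -0.7]
opening: 0.0311
grip_force: 12.0
cam [0.644 0.095 0.263]
px [324. 350.] ztop 0.1394 zaround 0.188 xy [0.5683 0.0939] size 0.0314 0.0134 ang 90.8
px [100. 291.] ztop 0.0162 zaround 0.0048 xy [0.5424 0.27  ] size 0.0373 0.0221 ang 90.8
px [324. 286.] ztop 0.1344 zaround 0.1189 xy [0.5945 0.0943] size 0.0253 0.0152 ang 90.8
px [ 98. 192.] ztop 0.0242 zaround 0.012 xy [0.6201 0.254 ] size 0.0367 0.0318 ang 90.8
px [331. 118.] ztop 0.0526 zaround 0.012 xy [0.6687 0.0913] size 0.0301 0.0312 ang 30.0
px [590.  70.] ztop 0.0305 zaround 0.0121 xy [ 0.7019 -0.0718] size 0.0604 0.0218 ang 90.8
shift [ 2.3 -0.6 96.3] roll 0.004 rows>= 3
```

View pics/w6.png

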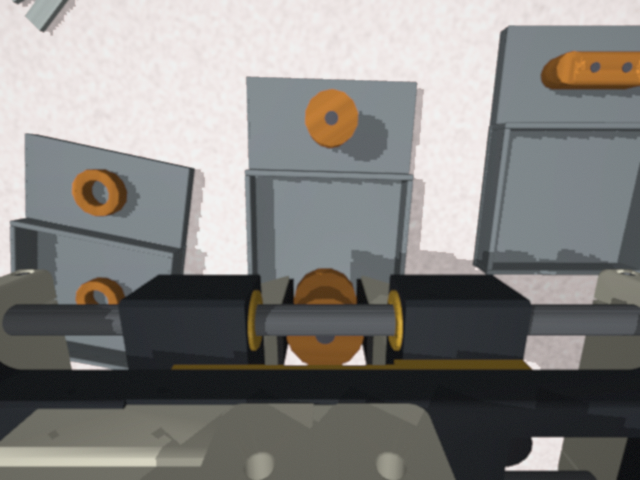

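Wrist view: held spool at (324,330), sample (331,118), compartment centred at column 330. Aligned within 2 mm, so I'll lower gently.

```bash
python3 -m crank '[[-0.45,3,1,35,0],[-0.45,3,1,65,0],[-0.45,3,1,82,0],[-0.45,3,1,90,0],[-0.45,3,1,95,0],[-0.45,3,1,95,0],[-0.45,3,1,95,0],[-0.45,3,1,95,0],[-0.1,3,1,95,0],[-0.1,3,1,95,0],[-0.1,3,1,95,0],[-0.1,3,1,95,0]]'; python3 -m crank '[[-0.1,0,0,-20,0],[-0.1,0,0,-50,0],[-0.1,0,0,-90,0],[-0.1,0,0,-110,0],[-0.1,0,0,-110,0]]'; python3 go.py .406 -.182 .36 37.5
```

```text
time: 15.4
tool_pos: [0.5824, 0.0917, 0.1881]
tool_rot: [3.142, -0.0, 0.009]
contact_force: [-0.4, 1.0, -0.2]
opening: 0.0412
grip_force: 0.0
time: 15.82
tool_pos: [0.5836, 0.0917, 0.3034]
tool_rot: [-3.141, -0.01, 0.009]
contact_force: [1.2, -0.7, -0.6]
opening: 0.0417
grip_force: 0.0
shift [-179.4  272.1  -58.4] roll -0.646 rows>= 8
```

```bash
python3 -m crank '[[-0.1,-179,272,-55,-0.646],[-0.1,-179,272,-55,-0.646],[-0.1,-179,272,-55,-0.646],[-0.1,-179,272,-55,-0.646],[-0.1,-179,272,-55,-0.646],[-0.1,-179,272,-55,-0.646],[-0.1,-179,272,-55,-0.646],[-0.1,-179,272,-55,-0.646],[-0.1,-179,272,-55,-0.646],[-0.1,-179,272,-55,-0.646],[-0.1,-179,272,-55,-0.646]]'; python3 wl.py w7; python3 go.py .406 -.182 .1825 37.5
```

```text
time: 16.73
tool_pos: [0.4055, -0.182, 0.3525]
tool_rot: [-3.141, -0.0, 0.653]
contact_force: [0.4, 0.8, -0.5]
opening: 0.0413
grip_force: 0.0
cam [ 0.457 -0.141  0.333]
px [544. 454.] ztop 0.0015 zaround 0.264 xy [ 0.3455 -0.5601] size 0.0441 0.0498 ang 47.400000000000006
px [564. 352.] ztop 0.0015 zaround 0.2639 xy [ 0.455 -0.477] size 0.0438 0.0419 ang 127.4
px [324. 230.] ztop 0.0187 zaround 0.0001 xy [ 0.4063 -0.1791] size 0.0653 0.0178 ang 35.5
px [510. 186.] ztop 0.0185 zaround 0.0041 xy [ 0.5431 -0.2903] size 0.0517 0.048 ang 127.4
px [593. 109.] ztop 0.0264 zaround 0.0121 xy [ 0.6302 -0.2963] size 0.0548 0.0494 ang 138.2
shift [ -0.3   0.7 169.9] roll -0.0 rows>= 5
```

View pics/w7.png

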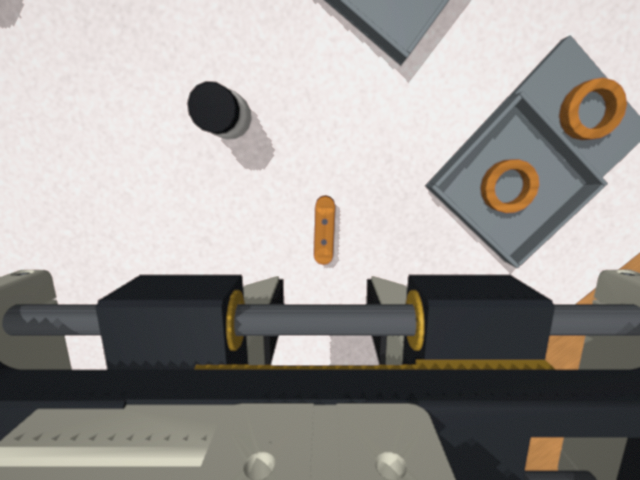

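The toggle is at (324,230), in line with the tool and 18.7 mm high. The large ring lies flat in its compartment at (510,186).

```bash
python3 -m crank '[[-0.1,2,-1,40,0.02],[-0.1,2,-1,80,0.02],[-0.1,2,-1,120,0.02],[-0.1,2,-1,145,0.02],[-0.1,2,-1,160,0.02],[-0.1,2,-1,169,0.02],[-0.1,2,-1,169,0.02],[-0.1,2,-1,169,0.02],[-0.7,2,-1,169,0.02],[-0.7,2,-1,169,0.02],[-0.7,2,-1,169,0.02],[-0.7,2,-1,169,0.02]]' 12; python3 -m crank '[[-0.7,0,0,0,0],[-0.7,0,0,0,0],[-0.7,0,0,0,0],[-0.7,0,0,-35,0],[-0.7,0,0,-75,0],[-0.7,0,0,-100,0],[-0.7,0,0,-100,0]]'; python3 go.py .6155 -.085 .28 90.5
```

```text
time: 17.78
tool_pos: [0.4069, -0.18, 0.1847]
tool_rot: [3.14, -0.001, 0.635]
contact_force: [-0.6, 0.9, 6.1]
opening: 0.0196
grip_force: 12.0
time: 18.37
tool_pos: [0.4078, -0.1807, 0.2886]
tool_rot: [3.132, -0.003, 0.635]
contact_force: [0.9, 0.1, 0.3]
opening: 0.0198
grip_force: 11.9
shift [223.9  46.    9.8] roll -0.945 rows>= 8
```

```bash
python3 -m crank '[[-0.7,224,46,5,-0.945],[-0.7,224,46,5,-0.945],[-0.7,224,46,5,-0.945],[-0.7,224,46,5,-0.945],[-0.7,224,46,5,-0.945],[-0.7,224,46,5,-0.945],[-0.7,224,46,5,-0.945],[-0.7,224,46,5,-0.945],[-0.7,224,46,5,-0.945],[-0.7,224,46,5,-0.945],[-0.7,224,46,5,-0.945]]'; python3 wl.py w8; python3 go.py .6155 -.085 .1885 90.5
```

```text
time: 19.28
tool_pos: [0.6141, -0.0843, 0.2786]
tool_rot: [-3.141, -0.0, 1.577]
contact_force: [0.2, -0.4, -0.4]
opening: 0.0197
grip_force: 11.9
cam [ 0.613 -0.017  0.259]
px [324. 350.] ztop 0.1124 zaround 0.184 xy [ 0.6133 -0.1069] size 0.0179 0.0154 ang 0.4
px [324. 269.] ztop 0.1123 zaround 0.005 xy [ 0.613  -0.0653] size 0.0192 0.0338 ang 91.3
px [449. 243.] ztop 0.0305 zaround 0.0124 xy [ 0.7003 -0.0724] size 0.0471 0.0225 ang 89.4
px [598. 177.] ztop 0.0224 zaround 0.0001 xy [ 0.8011 -0.0268] size 0.0541 0.1116 ang 103.5
px [275.   6.] ztop 0.0141 zaround 0.004 xy [0.5804 0.0776] size 0.0241 0.0072 ang 0.4
shift [-0.7  1.5 90.2] roll -0.002 rows>= 3
```

View pics/w8.png

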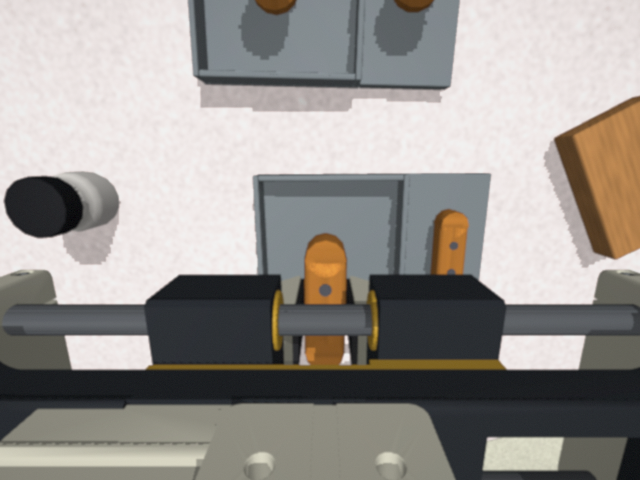

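Wrist view: toggle (324,300) held along the tray's y, compartment columns 260–403 (centre 331), sample (449,243). Centred, so I'll lower it.

```bash
python3 -m crank '[[-0.7,0,1,35,0],[-0.7,0,1,60,0],[-0.7,0,1,78,0],[-0.7,0,1,85,0],[-0.7,0,1,90,0],[-0.7,0,1,90,0],[-0.7,0,1,90,0],[-0.7,0,1,90,0],[-0.3,0,1,90,0],[-0.3,0,1,90,0],[-0.3,0,1,90,0],[-0.3,0,1,90,0]]'; python3 -m crank '[[-0.3,0,0,-20,0],[-0.3,0,0,-50,0],[-0.3,0,0,-90,0],[-0.3,0,0,-130,0],[-0.3,0,0,-130,0]]'; python3 -m crank '[[-0.3,-350,0,-90,0],[-0.3,-350,0,-90,0],[-0.3,-350,0,-90,0],[-0.3,-350,0,-90,0],[-0.3,-350,0,-90,0],[-0.3,-350,0,-90,0],[-0.3,-350,0,-90,0],[-0.3,-350,0,-90,0],[-0.3,-350,0,-90,0],[-0.3,-350,0,-90,0],[-0.3,-350,0,-90,0]]'
python3 - <<'E'
from h import *
for n in ("top","side"):
    im,D=vision.read_camera(n); cv2.imwrite(f"pics/{n}9.png",im[...,::-1])
E
```

```text
time: 20.33
tool_pos: [0.6154, -0.0841, 0.1892]
tool_rot: [3.141, 0.0, 1.58]
contact_force: [-0.6, 0.3, -0.5]
opening: 0.032
grip_force: 0.0
time: 20.75
tool_pos: [0.617, -0.0844, 0.3278]
tool_rot: [3.127, 0.004, 1.58]
contact_force: [1.2, -0.6, 1.3]
opening: 0.0322
grip_force: 0.0
time: 21.67
tool_pos: [0.6178, -0.436, 0.408]
tool_rot: [-3.142, -0.0, 1.577]
contact_force: [-0.5, 0.3, -0.1]
opening: 0.0323
grip_force: 0.0
```

View pics/top9.png

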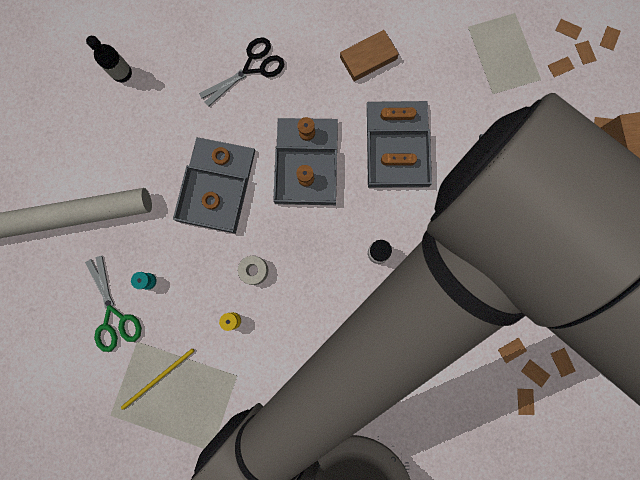

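View pics/side9.png

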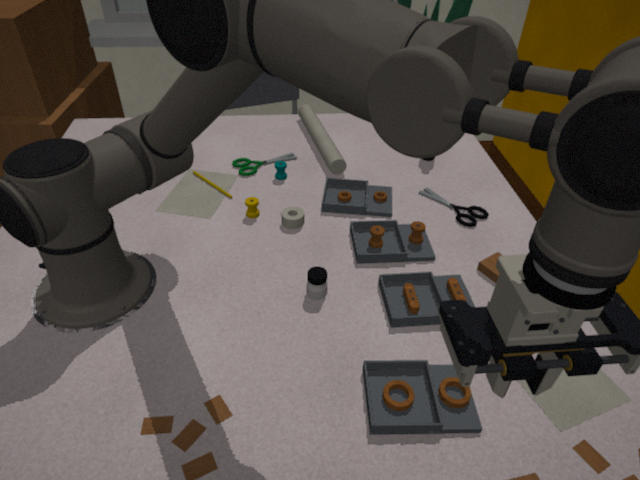

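All four fittings are in the right compartments. In the side view: large ring (398,395), small ring (344,196), spool upright (376,237), toggle (411,298). The jar and tape haven't moved, and the arm is clear.

```bash
python3 -c "
from cell import ticket; print(ticket.hand_in())"
```

```text
the job is handed in; nothing more can be done
None
```

The job is handed in at about 22 s of the 104 s allowed: the final pictures show each of the four fittings in its matching compartment, rings and toggle flat and the spool upright, with the glue jar and tape roll where they were.

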